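# Unlatch the cold case and pack the last mushroom tub

### The arm

A 6-joint arm with a two-finger parallel gripper is mounted at the origin on the work surface. World frame = base frame: x ahead of the robot, y to its left, z up, the work surface at z = 0. Lengths are in mm, angles in rad, forces in N, time in s.
With the tool pointing down it reaches from about 350 to 950 mm from the base axis. Payload 17.4 kg.
Tool frame: the origin (TCP) lies at the very end of the fingers, on their centre line; the grasp point (between the pads) lies 19 mm behind it; z points along the fingers, y is the line along which they close (so a half turn about z gives the same grasp; the last joint's range is limited). The gripper opens to 93 mm and grips with 3 to 60 N. Pads are 15 mm wide; open, the fingers measure 128 mm over their backs; the gripper's body (75 mm by 188 mm) begins 65 mm behind the grasp point.
Start: joints at [1.148, 0.116, 1.442, -0, 1.584, -0.038], TCP at [253.386, 625.642, 218.646] pointing down, gripper open.
Joint ranges: [-2.83, 2.83], [-0.83, 2.19], [0.07, 2.5], [-1.14, 4.28], [0.01, 3], [-2.97, 2.97]. Speed limits (rad/s): [1.89, 1.89, 2.22, 3.14, 3.14, 3.14].

### API

Orientations are given as [roll, pitch, yaw] about the fixed x, y, z axes, in that order (R = Rz(yaw) Ry(pitch) Rx(roll)).
In Python, from rig import * gives the robot as it stands.
- The arm moves only by the shell command python3 -m crank 'ROWS' [OPENING] [FORCE]. ROWS is JSON, one flat list of numbers, 4 for each row, row after row: the shift along the tool's x, y, z in cm, then the turn about the tool's z in degrees. In form: [dx, dy, dz, twist, dx, dy, dz, twist, ...]. A call has 1 to 12 rows; each row shifts and turns the commanded pose from where the row before left it, along the tool's axes as they then stand; what a row does not reach is not made up. A row lasts 1/10 s, in which the tool goes at most 50 mm and 8.59 degrees, less where a joint would pass 70% of its speed; a pose out of reach is approached as far as the arm can. A call is refused whole if a number of a shift passes 5 or a number of a turn 8.59, either way. A call with a gripper value outside its range is refused whole. OPENING is the closure in counts, from 0 (fully open) to 255 (shut), set as the call begins (- or left out, the last holds). The fingers move at their own pace and stop on an object; FORCE is the grip in N (left out, the last holds). Time passes only in rows, so rows that do not move let the fingers close. It gives the time, the measured TCP pose, the force, the opening and the grip force at its end, in the units of the state.
- get_obs(): the state, without advancing time (a new reading comes with each control period).
- read_camera(name): name is "scene" or "top" or "wrist"; returns (picture, depth): 384x512x3 uint8, red, green, blue; 384x512 float32, mm along the optical axis (not along the pixel's ray), 0 where there is no reading.
- camera_params(name): a dict with "camera_matrix" (3x3 intrinsics, pixels), "rvec" (rotation vector, rad) and "tvec" (3), from world to camera coordinates, as OpenCV has them. Camera axes: x right, y down, z forward; pixel columns grow to the right and rows downward; lengths in mm; the calibration is good to about 2 mm. A picture is of the moment at which its call begins: read the wrist's pose just before it. camera_params takes no time and is no camera call; for the wrist camera it gives the pose at the moment of the call.
- close_job(): hands the job in; it is judged then, once.
The state is a dict: "t": time; "qpos": joint angles; "qd": joint speeds; "joint_torque": joint torques, N m; "eef_pos": TCP position; "eef_rot": TCP orientation; "wrist_force": force on the tool from outside, world axes, zero at the start; "ft_torque": the same for the moment, N m; "width": finger opening in mm; "gripper_force": force on a finger pad.
Only numpy, scipy, OpenCV 4.12 (cv2) and the standard library are available. Lean on these libraries where they do the work, as an engineer would, in place of code of your own. Each camera call takes 0.05 s, during which the arm holds its last target. There are 200 camera calls.

### The job

Swing the case's latch lever clear of the lid, open the lid until it stands upright or leans further back, and then put the sealed oblong tub from the table into the free space inside, between the packed tub and the white cool brick. Set it down gently, upright and flat on the case floor, lengthwise from front to back like the packed tub. Do not shift what is already in the case, and leave the other things on the table where they are.

Things in the scene. Friction and masses are not known exactly. Their poses are not given: they have to be found in the camera images.
- case: Grey plastic case, fixed. Outside 170 (x) by 260 (y) by 85 mm high without its lid; walls and floor 10 mm thick (inside 150 by 240, 75 deep). Origin: centre of its underside, on the table; x points from the front (latch side) to the back (hinge side), z up. A latch bracket (36 by 44 mm, top at z 100) stands out from the front wall around x -103, y -70 mm.
- latch (a joint): Latch lever angle, rad, about a vertical axis at latch_pivot. At 0 to 0.25 (start) its short nose reaches 20 mm over the lid's front edge and blocks the lid. Growing values swing the post end away from the case, towards the robot (counter-clockwise from above). Clear of the lid above 1.25; stop at 1.6. Light friction (about 2 N at the post); stays where it is left.
- latch_pivot (a point): Pivot of the latch lever, on top of the lever: in the case frame at x -105, y -70, z 110.5 mm. Axis vertical.
- latch_post (a point): Dark upright round grip post at the lever's end, 18 mm diameter, 45 mm tall. This point is on its axis, 17.5 mm below its top and 27.5 mm above the lever's top face, 138 mm above the table, 70 mm from the pivot axis. At latch angle 0 it lies in the case's +y direction from the pivot, 20 mm in front of the case's front wall.
- lid (a joint): Lid angle in rad about the hinge along the back edge: 0 closed, grows as it opens upwards, pi/2 upright, stop at 1.92. Lid 170 by 260 by 14 mm, 0.35 kg; a stiff hinge holds it at any angle (about 6 N at the handle to lift). The handle is on its top face, so it ends up behind the open lid; the smooth underside then faces the robot.
- lid_hinge (a point): Middle of the lid's hinge axis: in the case frame x 85, y 0, z 85.5 mm. The axis runs along the case's y. This point's frame turns with the lid.
- lid_handle (a point): Middle of the black bar handle on the lid: a round bar of 12 mm diameter, 100 mm long, running along the case's y, its axis 42 mm off the lid's top face and 35 mm from the lid's front edge. Closed lid: in the case frame at x -50, y 0, z 141.5 mm (135 mm in front of and 56 mm above the hinge axis).
- sealed_tub: The tub to pack: sealed oblong clear tub with orange mushrooms, 105 (x) by 60 (y) by 65 mm high, about 0.25 kg, standing on the table to the right of the case (negative y). Origin: centre of its underside; x along its length.
- packed_tub: An identical oblong tub already standing in the case at one end (left or right), 83 mm off the middle, lengthwise from front to back. Same size, origin and axes as the other.
- cool_brick: White cool brick standing in the case at the other end, 83 mm off the middle, 100 (x, front to back) by 30 (y) by 55 mm high. Origin: centre of its underside. Between it and the packed tub about 121 mm are free.
- round_tub: Round clear tub of mushrooms with a white rim, 86 mm diameter, 75 mm high; a bystander that may stand in either of the two places on the right. Origin: centre of its underside.
- open_tub: Square open tub with tall mushrooms, 95 by 95 mm, walls 70 mm high, growth to about 80 mm, left of the case; bystander. Origin: centre of its underside.
- spray_bottle: White bottle, 60 mm diameter, 170 mm high, to the far right; bystander. Origin: centre of its underside.
- scraper: Flat spatula lying on the table at the near left; bystander. Origin: centre of its underside.
Not all that is in view belongs to the job. What is shaped like the sealed_tub but blue is not meant.

How it is judged:
By the outcome, as a careful person would: the job done as asked, in the order asked, and still so for the second after the job is handed in, with the robot touching nothing.
It also fails if it takes over 72 s, if anything falls off the work surface, if the arm or the gripper's body presses on something with over 40 N, if the wrist force passes 120 N, or if a joint passes its speed limit or range.

## Working session

There is one attempt and no reset: what is moved stays moved. The work goes in short steps, Python scripts to look and compute and a shell command to move; the robot and the scene stay as the last step left them, time stands still between calls to the robot, and variables do not carry over. Pictures are saved under pics/ and viewed, at most 12 in all, crops included, and the job is handed in when it is done.

```bash
mkdir -p pics; ls; python3 - <<'E'
from rig import *
import cv2,numpy as np
o=get_obs();print({k:np.round(v,3).tolist() for k,v in o.items()})
ims=[]
for n in("top","scene"):
    p,d=read_camera(n);np.savez(f"{n}0.npz",p=p,d=d);ims.append(p)
    c=camera_params(n);print(n,{k:np.round(v,3).tolist() for k,v in c.items()})
    cv2.imwrite(f"pics/{n}0.png",p[:,:,::-1])
E
```

```text
pics
{'t': 0.0, 'qpos': [1.148, 0.117, 1.442, -0.0, 1.584, -0.038], 'qd': [0.002, -0.0, 0.001, -0.0, 0.0, 0.001], 'joint_torque': [0.001, -72.128, -62.257, 0.078, 0.024, -0.0], 'eef_pos': [253.293, 625.457, 217.907], 'eef_rot': [-3.14, -0.0, 2.757], 'wrist_force': [0.403, 0.021, 0.884], 'ft_torque': [0.048, 0.005, 0.026], 'gripper_force': 0.0, 'width': 93.294}
top {'camera_matrix': [[349.607, 0.0, 254.437], [0.0, 349.607, 191.516], [0.0, 0.0, 1.0]], 'rvec': [2.093, -2.088, 0.243], 'tvec': [22.478, 555.954, 1065.01]}
scene {'camera_matrix': [[416.981, 0.0, 254.756], [0.0, 416.981, 191.64], [0.0, 0.0, 1.0]], 'rvec': [1.608, 1.791, -0.875], 'tvec': [52.451, -237.948, 1594.677]}
```

View pics/top0.png

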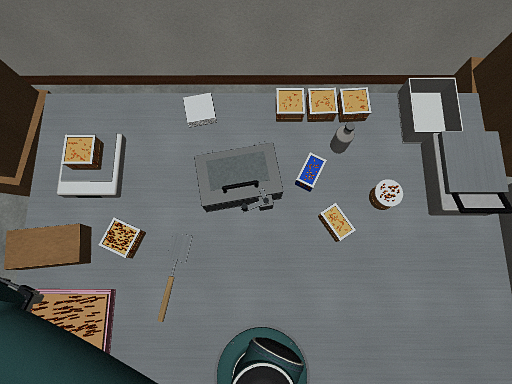

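View pics/scene0.png

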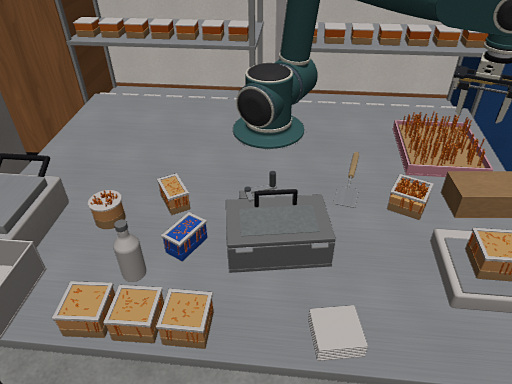

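The top view shows the case at about (240,178), its handle at (240,187) and the latch post near (265,205). The sealed orange tub is at (337,222), the blue decoy at (311,172) and the round tub at (387,193). Next I'll measure the case, tub and latch from depth.

```bash
cat > h.py <<'E'
from rig import *
import cv2,numpy as np
from scipy.spatial.transform import Rotation as Rn
def cloud(d,c):
    K=np.array(c["camera_matrix"]);R=cv2.Rodrigues(np.array(c["rvec"],float))[0];t=np.array(c["tvec"],float).ravel()
    v,u=np.mgrid[:d.shape[0],:d.shape[1]]
    P=np.stack([(u-K[0,2])/K[0,0]*d,(v-K[1,2])/K[1,1]*d,d],-1)
    return (P-t)@R
def rect(P,m):
    r=cv2.minAreaRect(P[m][:,:2].astype(np.float32));return r
def pose():
    o=get_obs();return o,np.array(o["eef_pos"]),Rn.from_euler("xyz",o["eef_rot"]).as_matrix()
E
python3 - <<'E'
from h import *
f=np.load("top0.npz");p,d=f["p"],f["d"];W=cloud(d,camera_params("top"))
v,u=np.mgrid[:384,:512];z=W[...,2]
def reg(a,b,c,e):return (u>=a)&(u<b)&(v>=c)&(v<e)&(d>0)
R=reg(185,292,135,218)
lid=R&(abs(z-99.5)<5);print("lid",rect(W,lid),np.median(z[lid]),lid.sum())
n,l,s,_=cv2.connectedComponentsWithStats(lid.astype(np.uint8));k=1+s[1:,4].argmax();print("lid big",cv2.boxPoints(rect(W,l==k)).round(),rect(W,l==k))
h=R&(z>125);n,l,s,_=cv2.connectedComponentsWithStats(h.astype(np.uint8))
for i in range(1,n):
    m=l==i;print("hi",s[i],rect(W,m),np.percentile(z[m],[5,50,95]).round(),W[m].mean(0).round())
m=reg(200,292,185,218)&(z>104)&(z<120);print("lever",rect(W,m),W[m].mean(0))
for nm,R in(("tub",reg(315,360,200,245)),("blue",reg(292,330,148,195))):
    m=R&(abs(z-65)<6);print(nm,rect(W,m),np.median(z[m]),cv2.boxPoints(rect(W,m)).round())
for nm,R in(("round",reg(365,408,175,212)),("bottle",reg(328,358,120,156))):
    m=R&(z>60);print(nm,W[m].mean(0).round(),z[m].max())
cv2.imwrite("pics/crop.png",cv2.resize(p[135:250,185:365,::-1],None,fx=4,fy=4,interpolation=cv2.INTER_CUBIC))
E
```

```text
lid ((588.2407836914062, 73.28732299804688), (210.56224060058594, 259.9066467285156), 10.585339546203613) 99.87479164940123 3942
lid big [[465. 183.]
 [512. -73.]
 [716. -35.]
 [668. 220.]] ((590.3870239257812, 73.605224609375), (206.49261474609375, 259.9350280761719), 10.4784574508667)
hi [222 180  36  11 146] ((558.498291015625, 68.82299041748047), (12.282001495361328, 108.78436279296875), 10.721748352050781) [137. 146. 149.] [558.  68. 145.]
hi [241 203   7   8  38] ((491.1341247558594, 54.15791702270508), (15.797086715698242, 15.605384826660156), 25.553508758544922) [132. 154. 158.] [490.  54. 151.]
lever ((525.2464599609375, 77.092529296875), (205.4114532470703, 81.66313171386719), 87.5700454711914) [518.24479705  18.68072705 110.65181645]
tub ((460.596923828125, -240.49673461914062), (107.16339874267578, 63.291873931884766), 33.00431823730469) 62.821410546998464 [[ 398. -243.]
 [ 433. -296.]
 [ 523. -238.]
 [ 488. -185.]]
blue ((631.2879638671875, -162.7113800048828), (61.92617416381836, 108.45591735839844), 62.6834602355957) 62.66825254051657 [[ 569. -165.]
 [ 665. -215.]
 [ 694. -160.]
 [ 597. -110.]]
round [ 551. -407.   73.] 87.98367210784852
bottle [ 730. -263.  119.] 173.67259770389478
```

View pics/crop.png

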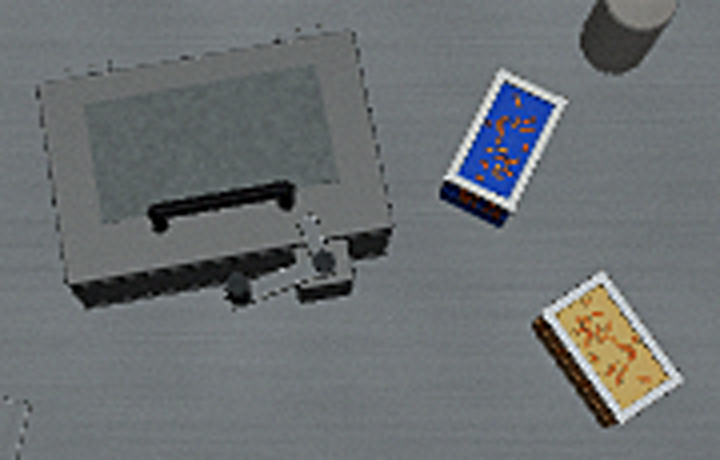

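```bash
cat >> h.py <<'E'
def go(x,y,z,yawdeg):
    o,p,R=pose();d=R.T@(np.array([x,y,z])-p)/10
    yaw=np.degrees(np.arctan2(R[1,0],R[0,0]));tw=(yaw-yawdeg+180)%360-180
    print("p",p.round(1),"yaw",round(yaw,1),"d cm",d.round(2),"rows@4",np.linalg.norm(d)/4,"twist",round(tw,1),"q6->",round(np.degrees(o["qpos"][5])+tw-0,1))
E
python3 -c "
from h import *
go(491,54,218,112.3)"
```

```text
p [253.4 625.5 218. ] yaw 158.0 d cm [-4.348e+01 -4.405e+01  4.000e-02] rows@4 15.472442756753805 twist 45.7 q6-> 43.5
```

```bash
python3 -m crank '[-2.4,-2.4,0,0,-2.75,-2.8,0,0,-2.75,-2.8,0,0,-2.75,-2.8,0,0,-2.75,-2.8,0,0,-2.75,-2.8,0,0,-2.75,-2.8,0,0,-2.75,-2.8,0,0,-2.75,-2.8,0,0,-2.75,-2.8,0,0,-2.75,-2.8,0,0,-2.75,-2.8,0,0]' 131 20
python3 -m crank '[-2.75,-2.8,0,0,-2.75,-2.8,0,0,-2.75,-2.8,0,0,-2.6,-2.5,0,0,0,0,0,7.6,0,0,0,7.6,0,0,0,7.6,0,0,0,7.6,0,0,0,7.6,0,0,0,7.6,0,0,0,0,0,0,0,0]'
python3 - <<'E'
from h import *
go(491,54,120,112.3)
p,d=read_camera("wrist");cv2.imwrite("pics/w1.png",p[:,:,::-1])
E
```

```text
t: 1.3
eef_pos: [431.6, 193.8, 218.6]
eef_rot: [3.142, 0.0, 2.757]
wrist_force: [1.7, 0.5, 0.1]
width: 45.6
gripper_force: 0.0
t: 2.5
eef_pos: [490.9, 53.6, 218.5]
eef_rot: [-3.141, -0.0, 1.965]
wrist_force: [-0.2, -1.2, -0.2]
width: 45.3
gripper_force: 0.0
p [490.9  53.6 218.5] yaw 112.6 d cm [0.03 0.02 9.85] rows@4 2.4620105823322103 twist 0.3 q6-> -19.0
```

View pics/w1.png

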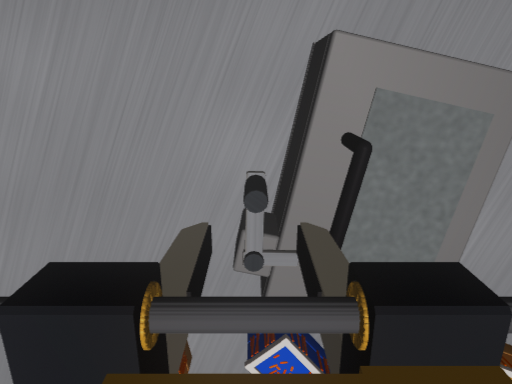

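The wrist view shows the post top at about (256,190), centred sideways between the fingertips at (205,230) and (305,230). I'll check its position in this view.

```bash
python3 - <<'E'
from h import *
c=camera_params("wrist");p,d=read_camera("wrist");W=cloud(d,c);z=W[...,2]
v,u=np.mgrid[:384,:512]
m=(abs(z-155.5)<3)&(abs(u-256)<25)&(v<225)&(v>160);print("post",W[m].mean(0),m.sum(),rect(W,m))
m=(abs(z-141)<9)&(u>330)&(u<385)&(v>120)&(v<245);print("handle",W[m].mean(0),m.sum())
E
```

```text
post [491.19818862  53.12019791 155.73791609] 469 ((491.281982421875, 52.754783630371094), (17.26093292236328, 17.070842742919922), 31.328407287597656)
handle [553.19578318  84.86515438 146.19749276] 1764
```

Post confirmed at (491,53). I'll descend, grip and swing.

```bash
python3 -m crank '[0,0,3,0,0,0,4,0,0,0,2.8,0,0,0,0,0]'
python3 -m crank '[0,0,0,0,0,0,0,0,0,0,0,0,0,0,0,0,0,0,0,0]' 220 10
python3 -m crank '[-0.06,-0.88,0,-7.3,-0.06,-0.88,0,-7.3,-0.06,-0.88,0,-7.3,-0.06,-0.88,0,-7.3,-0.06,-0.88,0,-7.3,0,0,0,0]'
```

```text
t: 3.0
eef_pos: [489.3, 53.5, 117.0]
eef_rot: [-3.136, -0.002, 1.963]
wrist_force: [-0.9, 0.4, 1.2]
width: 44.9
gripper_force: 0.0
t: 3.5
eef_pos: [491.5, 53.7, 121.7]
eef_rot: [3.14, 0.0, 1.961]
wrist_force: [0.7, 1.1, 5.9]
width: 17.8
gripper_force: 10.0
t: 4.1
eef_pos: [457.7, 25.1, 121.6]
eef_rot: [3.141, -0.0, 2.603]
wrist_force: [-8.8, 3.1, 10.1]
width: 17.7
gripper_force: 10.0
```

```bash
python3 -m crank '[-0.06,-0.88,0,-7.3,-0.06,-0.88,0,-7.3,-0.06,-0.88,0,-7.3,-0.06,-0.88,0,-7.3,-0.06,-0.88,0,-7.3,0,0,0,0,0,0,0,0]'
python3 -m crank '[0,0,0,0,0,0,0,0,0,0,0,0,0,0,-3,0,0,0,-3.5,0,0,0,-3.5,0,0,0,0,0]' 131
python3 - <<'E'
from h import *
p,d=read_camera("top");W=cloud(d,camera_params("top"))
m=(W[...,2]>130)&(abs(W[...,0]-450)<45)&(abs(W[...,1]+5)<50);print(W[m].mean(0) if m.any() else 0)
# lid-closed handle target
p,d=read_camera("wrist");W=cloud(d,camera_params("wrist"));z=W[...,2]
m=(abs(z-152)<5)&(abs(W[...,0]-450)<40)&(abs(W[...,1]+10)<40);print("post",W[m].mean(0),m.sum())
a=W[m].mean(0)-[517.5,-10.4,0];print("angle",np.arctan2(a[1],a[0])%(2*np.pi)-np.pi/2-np.radians(10.5))
E
```

```text
t: 4.8
eef_pos: [448.1, -17.6, 121.3]
eef_rot: [-3.141, -0.001, -3.048]
wrist_force: [-10.5, -2.6, 8.3]
width: 17.9
gripper_force: 10.0
t: 5.5
eef_pos: [450.0, -17.2, 225.3]
eef_rot: [-3.14, 0.006, -3.048]
wrist_force: [-0.6, -0.1, 0.2]
width: 45.5
gripper_force: 0.0
[440.75117272  -2.95308174 547.35298475]
post [445.31397325 -17.9917715  153.71013627] 488
angle 1.4923211049966538
```

```bash
python3 -m crank '[0,0,0,8.5,0,0,0,8.5,0,0,0,8.5,0,0,0,8.5,0,0,0,8.5,0,0,0,8.5,0,0,0,8.5,0,0,0,8.5,0,0,0,8.5,0,0,0,8.4,0,0,0,0]'
python3 -c "
from h import *
go(558.8,68.4,122.5,100.5)"
```

```text
t: 6.7
eef_pos: [448.3, -17.1, 219.1]
eef_rot: [-3.14, -0.001, 1.751]
wrist_force: [-0.1, -1.0, -1.3]
width: 45.3
gripper_force: 0.0
p [448.3 -17.1 219.1] yaw 100.3 d cm [ 6.43 12.41  9.64] rows@4 4.245633631130668 twist -0.2 q6-> -15.9
```

```bash
python3 -m crank '[1.6,3.1,0,0,1.6,3.1,0,0,1.6,3.1,0,0,1.6,3.1,0,0,0,0,0,0,0,0,0,0]'
python3 - <<'E'
from h import *
p,d=read_camera("wrist");W=cloud(d,camera_params("wrist"));z=W[...,2]
m=(abs(z-145)<4)&(abs(W[...,0]-558)<40)&(abs(W[...,1]-68)<65);print("handle",rect(W,m),m.sum())
go(558.8,68.4,122.5,100.5)
cv2.imwrite("pics/w2.png",p[:,:,::-1])
E
```

```text
t: 7.3
eef_pos: [558.8, 68.6, 219.2]
eef_rot: [-3.139, -0.0, 1.758]
wrist_force: [0.3, -0.7, 0.1]
width: 45.2
gripper_force: 0.0
handle ((558.0282592773438, 65.85189819335938), (11.845197677612305, 111.37490844726562), 10.33647632598877) 2145
p [558.5  68.1 219.7] yaw 100.6 d cm [0.02 0.05 9.72] rows@4 2.43002283221066 twist 0.1 q6-> -6.1
```

View pics/w2.png

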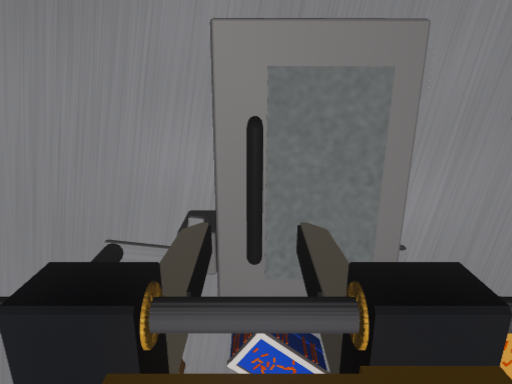

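The wrist view shows the handle bar at u=255, v 115–265, running between the fingers as wanted. The latch is clear at left. I'll descend, grip and compute the lift arc.

```bash
python3 -m crank '[0,0,3,0,0,0,4,0,0,0,2.7,0,0,0,0,0]'
python3 -m crank '[0,0,0,0,0,0,0,0,0,0,0,0,0,0,0,0,0,0,0,0,0,0,0,0]' 235 35
python3 - <<'E'
from h import *
t=np.arange(0,1.75,.1);x=-135*np.cos(t)+56*np.sin(t);z=135*np.sin(t)+56*np.cos(t)
for a,b,c in zip(t[1:],np.diff(x)/10,-np.diff(z)/10):print(round(a,1),round(b,2),round(c,2))
go(558.8,68.4,122.5,100.5)
E
```

```text
t: 7.75
eef_pos: [556.8, 67.5, 120.1]
eef_rot: [-3.136, -0.0, 1.754]
wrist_force: [0.7, 0.1, 0.3]
width: 44.8
gripper_force: 0.0
t: 8.35
eef_pos: [559.0, 68.3, 124.3]
eef_rot: [3.142, 0.0, 1.753]
wrist_force: [-4.3, -1.7, 6.3]
width: 10.8
gripper_force: 35.0
0.1 0.63 -1.32
0.2 0.76 -1.25
0.3 0.88 -1.17
0.4 0.99 -1.08
0.5 1.09 -0.97
0.6 1.18 -0.86
0.7 1.26 -0.74
0.8 1.33 -0.61
0.9 1.38 -0.47
1.0 1.42 -0.33
1.1 1.45 -0.19
1.2 1.46 -0.04
1.3 1.46 0.11
1.4 1.44 0.25
1.5 1.41 0.39
1.6 1.36 0.53
1.7 1.3 0.66
p [559.   68.3 124.3] yaw 100.5 d cm [ 0.02 -0.02  0.18] rows@4 0.04512004558681879 twist -0.0 q6-> -6.1
```

```bash
python3 -m crank '[0,0.3,-0.66,0,0,0.33,-0.66,0,0,0.38,-0.63,0,0,0.38,-0.62,0,0,0,0,0]'
python3 -m crank '[0,0.88,-1.17,0,0,0.99,-1.08,0,0,1.09,-0.97,0,0,1.18,-0.86,0,0,0,0,0]'
```

```text
t: 8.85
eef_pos: [572.2, 70.7, 150.3]
eef_rot: [-3.139, 0.0, 1.753]
wrist_force: [-13.8, -1.7, 9.7]
width: 10.9
gripper_force: 35.0
t: 9.35
eef_pos: [614.4, 78.3, 193.7]
eef_rot: [3.14, 0.001, 1.753]
wrist_force: [-13.3, -3.6, 22.8]
width: 10.6
gripper_force: 35.0
```

```bash
python3 -c "
from h import *
p,d=read_camera('scene');cv2.imwrite('pics/s2.png',cv2.resize(p[80:290,180:390,::-1],None,fx=2.5,fy=2.5))"
```

```text
(no output)
```

View pics/s2.png

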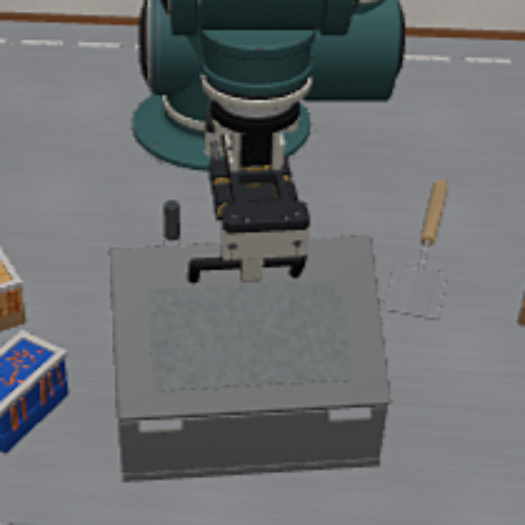

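The scene view shows the lid tilting up with the bar held at (250,268), and the latch post clear at (172,215). Continuing.

```bash
python3 -m crank '[0,1.24,-0.78,0,0,1.32,-0.65,0,0,1.38,-0.5,0,0,1.42,-0.35,0,0,0,0,0]'
python3 -m crank '[0,1.45,-0.19,0,0,1.46,-0.04,0,0,1.46,0.11,0,0,0,0,0]'
```

```text
t: 9.9
eef_pos: [667.9, 88.0, 214.9]
eef_rot: [3.139, 0.001, 1.753]
wrist_force: [0.5, -3.4, 9.3]
width: 10.9
gripper_force: 35.0
t: 10.3
eef_pos: [711.0, 95.9, 215.1]
eef_rot: [3.139, 0.001, 1.753]
wrist_force: [3.6, -2.5, 4.7]
width: 11.0
gripper_force: 35.0
```

```bash
python3 -m crank '[0,1.44,0.25,0,0,1.41,0.39,0,0,0,0,0]'
python3 -m crank '[0,1.36,0.53,0,0,1.3,0.66,0,0,0,0,0,0,0,0,0]'
python3 -c "
from h import *
p,d=read_camera('scene');cv2.imwrite('pics/s3.png',cv2.resize(p[60:290,160:410,::-1],None,fx=2.4,fy=2.4))"
```

```text
t: 10.6
eef_pos: [739.1, 101.0, 208.5]
eef_rot: [3.139, 0.001, 1.753]
wrist_force: [4.5, -2.9, 2.4]
width: 10.8
gripper_force: 35.0
t: 11.0
eef_pos: [764.5, 105.7, 196.2]
eef_rot: [3.139, 0.001, 1.753]
wrist_force: [6.3, -2.5, -0.2]
width: 11.2
gripper_force: 35.0
```

View pics/s3.png

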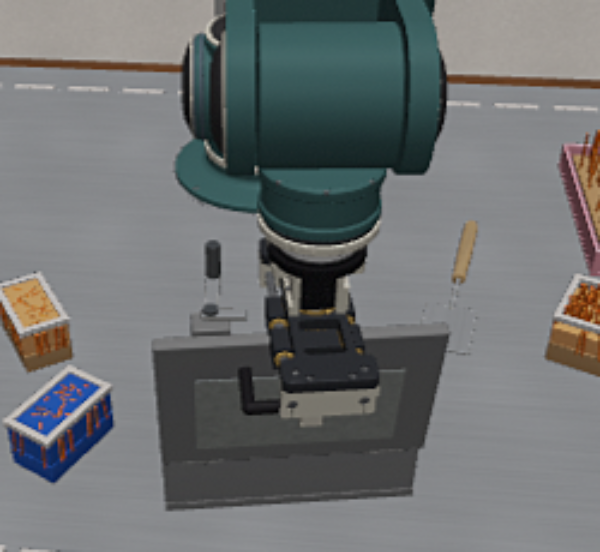

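The scene view shows the lid just past upright, with the bar held behind it. Geometry gives about 1.70 rad. I'll release with a small opening and go straight up.

```bash
python3 -m crank '[0,0,0,0,0,0,0,0,0,0,0,0,0,0,0,0]' 184
python3 -m crank '[0,0,-1.5,0,0,0,-3,0,0,0,-3,0,0,0,-3,0,0,0,-1,0,0,0,0,0]'
python3 - <<'E'
from h import *
o,p,R=pose();c=camera_params("wrist");Rc=cv2.Rodrigues(np.array(c["rvec"],float))[0];C=-Rc.T@np.array(c["tvec"],float).ravel()
print("cam in tool",R.T@(C-p),o["qpos"])
P,d=read_camera("top");W=cloud(d,camera_params("top"));z=W[...,2]
X=(W-[608,77.5,0])@np.array([[.983,-.182,0],[.182,.983,0],[0,0,1]])
m=(d>0)&(abs(X[...,1])<125)&(X[...,0]>70)&(X[...,0]<135)&(z>100)&(z<262)&(abs(X[...,1])>75)
c=np.polyfit(z[m],X[m][:,0],1);print("lid lean slope",c,m.sum(),z[m].max())
I=(d>0)&(abs(X[...,0])<70)&(abs(X[...,1])<118)
for nm,k in(("tub",abs(z-75)<5),("brick",abs(z-65)<4)):
    mm=(I&k).astype(np.uint8);n,l,s,_=cv2.connectedComponentsWithStats(mm)
    for i in range(1,n):
        if s[i,4]>60:r=cv2.minAreaRect(X[l==i][:,:2].astype(np.float32));print(nm,s[i,4],r)
go(460.6,-240.5,290,213)
cv2.imwrite("pics/t4.png",cv2.resize(P[120:260,180:370,::-1],None,fx=4,fy=4))
E
```

```text
t: 11.45
eef_pos: [763.3, 106.1, 195.9]
eef_rot: [-3.142, -0.0, 1.753]
wrist_force: [0.7, 0.6, -0.3]
width: 25.8
gripper_force: 0.0
t: 12.05
eef_pos: [763.6, 106.1, 313.2]
eef_rot: [3.139, 0.0, 1.753]
wrist_force: [-0.2, 0.3, 0.0]
width: 25.9
gripper_force: 0.0
cam in tool [  78.37381241   -1.15104487 -166.61811686] [ 1.04918241e-01  3.21721697e-01  1.05165538e+00  1.42006530e-05
  1.76517926e+00 -7.75056823e-02]
lid lean slope [ 0.15848006 70.27688232] 505 255.8932550549097
tub 327 ((-8.553382873535156, -94.75830078125), (40.30347442626953, 107.3716812133789), 87.21060180664062)
p [763.4 106.  311. ] yaw 100.5 d cm [-28.58 -36.06   2.08] rows@4 11.515682210906755 twist -112.5 q6-> -117.0
```

View pics/t4.png

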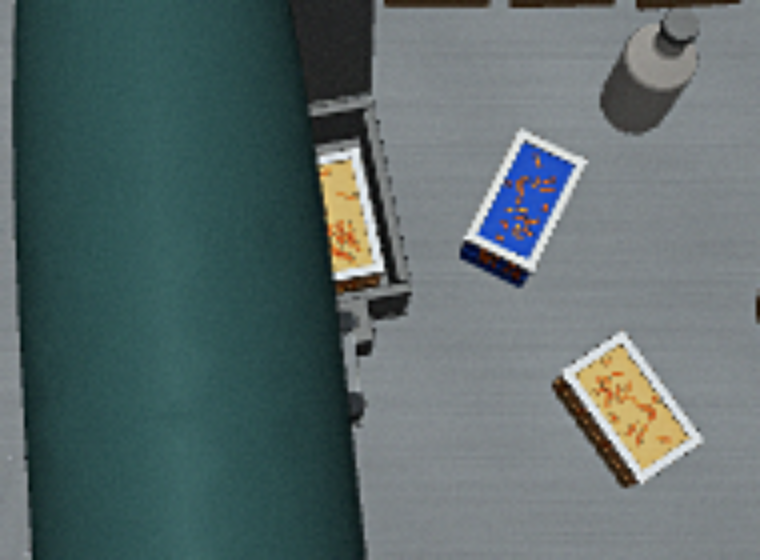

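The top view shows the lid leaning back and the packed tub at the right end of the case (355,215). The target tub at (632,410) and the blue one are unmoved. Moving over to the sealed tub.

```bash
python3 -m crank '[-1.5,-1.9,0,0,-2.47,-3.11,0,0,-2.47,-3.11,0,0,-2.47,-3.11,0,0,-2.47,-3.11,0,0,-2.47,-3.11,0,0,-2.47,-3.11,0,0,-2.47,-3.11,0,0,-2.47,-3.11,0,0,-2.47,-3.11,0,0,-2.47,-3.11,0,0,-2.47,-3.11,0,0]' 0
python3 -m crank '[0,0,1,-8.04,0,0,2,-8.04,0,0,2,-8.04,0,0,2,-8.04,0,0,2,-8.04,0,0,1,-8.04,0,0,1,-8.04,0,0,0,-8.04,0,0,0,-8.04,0,0,0,-8.04,0,0,0,-8.04,0,0,0,-8.04]'
python3 -m crank '[0,0,0,-8.04,0,0,0,-8.04,0,0,0,0,0,0,0,0]'
python3 - <<'E'
from h import *
go(460.6,-240.5,26,213);print(get_obs()["qpos"])
p,d=read_camera("wrist");W=cloud(d,camera_params("wrist"));z=W[...,2]
m=(abs(z-65)<5)&(abs(W[...,0]-460)<90)&(abs(W[...,1]+240)<80);print(rect(W,m),m.sum(),np.median(z[m]))
P,d=read_camera("top");np.savez("top5.npz",p=P,d=d);W=cloud(d,camera_params("top"));z=W[...,2]
X=(W-[608,77.5,0])@np.array([[.983,-.182,0],[.182,.983,0],[0,0,1]])
I=(d>0)&(abs(X[...,0])<74)&(abs(X[...,1])<119)
for nm,k in(("tub",abs(z-75)<5),("brick",abs(z-65)<4)):
    n,l,s,_=cv2.connectedComponentsWithStats((I&k).astype(np.uint8))
    for i in range(1,n):
        if s[i,4]>60:r=cv2.minAreaRect(X[l==i][:,:2].astype(np.float32));print(nm,s[i,4],r)
cv2.imwrite("pics/t5.png",np.hstack([cv2.resize(P[120:240,180:300,::-1],(384,384)),cv2.resize(p[:,:,::-1],(416,384))]))
E
```

```text
t: 13.3
eef_pos: [458.7, -242.2, 309.0]
eef_rot: [-3.14, -0.001, 1.753]
wrist_force: [0.7, 0.5, -0.4]
width: 92.9
gripper_force: 0.0
t: 14.5
eef_pos: [459.6, -241.1, 198.9]
eef_rot: [3.14, -0.002, -2.84]
wrist_force: [-0.7, 0.5, 0.1]
width: 92.8
gripper_force: 0.0
t: 14.9
eef_pos: [459.8, -241.2, 199.7]
eef_rot: [3.14, -0.001, -2.57]
wrist_force: [-0.0, 0.3, 0.0]
width: 92.9
gripper_force: 0.0
p [ 459.8 -241.2  199.7] yaw -147.2 d cm [-0.12 -0.   17.37] rows@4 4.342915753549126 twist -0.2 q6-> -153.5
[-5.32275130e-01 -2.21161861e-01  1.79620450e+00 -3.47724846e-05
  1.56808978e+00 -2.67490945e+00]
((460.0299072265625, -242.52052307128906), (107.88926696777344, 62.744972229003906), 33.65226364135742) 7822 63.55785096598642
tub 506 ((-8.771278381347656, -81.60535430908203), (108.4515380859375, 61.9735107421875), 0.9986330270767212)
brick 241 ((5.307746887207031, 82.79908752441406), (29.828405380249023, 100.25152587890625), 89.50831604003906)
```

View pics/t5.png

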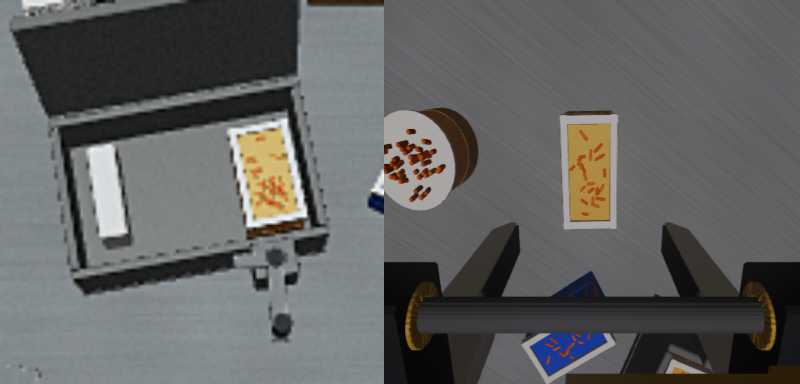

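The left half shows the open case: brick at left, packed tub at right, and the gap between them. The right half shows the sealed tub centred between the fingers at (588,170). I'll descend and grip.

```bash
python3 -m crank '[0,0,3,0,0,0,4,0,0,0,4,0,0,0,3,0,0,0,2,0,0,0,1.4,0,0,0,0,0,0,0,0,0]'
python3 -m crank '[0,0,0,0,0,0,0,0,0,0,0,0,0,0,0,0,0,0,0,0,0,0,0,0,0,0,0,0]' 255 15
python3 -m crank '[0,0,-0.5,0,0,0,-1.5,0,0,0,-3,0,0,0,-4,0,0,0,-4,0,0,0,-3,0,0,0,-1,0,0,0,0,0,0,0,0,0]'
```

```text
t: 15.8
eef_pos: [460.5, -241.6, 27.6]
eef_rot: [-3.141, 0.0, -2.566]
wrist_force: [-0.4, -0.7, 0.5]
width: 93.1
gripper_force: 0.0
t: 16.5
eef_pos: [460.3, -241.5, 27.1]
eef_rot: [-3.141, 0.0, -2.565]
wrist_force: [-1.3, 1.1, 3.7]
width: 59.8
gripper_force: 15.0
t: 17.4
eef_pos: [459.8, -241.2, 195.3]
eef_rot: [3.14, -0.001, -2.565]
wrist_force: [0.0, -0.9, -1.5]
width: 59.7
gripper_force: 15.0
```

```bash
python3 -c "
from h import *
go(606.5,85.4,225,190.5)"
```

```text
p [ 459.8 -241.2  195.3] yaw -147.0 d cm [-30.09  19.4   -2.96] rows@4 8.981676248805027 twist 22.5 q6-> -131.0
```

```bash
python3 -m crank '[0,0,-1.5,0,0,0,-1.5,0,-1.5,0.97,0,0,-2.8,1.8,0,0,-3,1.94,0,0,-3,1.94,0,0,-3,1.94,0,0,-3,1.94,0,0,-3,1.94,0,0,-3,1.94,0,0,-3,1.94,0,0,-3,1.94,0,0]'
python3 -m crank '[-1.79,1.11,0,0,0,0,0,7.5,0,0,0,7.5,0,0,0,7.5,0,0,0,0,0,0,0,0,0,0,0,0]'
python3 - <<'E'
from h import *
go(606.5,85.4,37,190.5)
p,d=read_camera("wrist");W=cloud(d,camera_params("wrist"));z=W[...,2]
zt=get_obs()["eef_pos"][2];print(zt)
h=(z>zt-0+20)&(z<zt+60)&(np.hypot(W[...,0]-606,W[...,1]-85)<75)
cv2.imwrite("pics/w6.png",p[:,:,::-1])
E
```

```text
t: 18.6
eef_pos: [598.5, 67.6, 227.8]
eef_rot: [-3.141, 0.0, -2.565]
wrist_force: [0.5, -1.0, -2.0]
width: 60.0
gripper_force: 15.0
t: 19.3
eef_pos: [606.9, 85.1, 227.1]
eef_rot: [-3.142, 0.0, -2.955]
wrist_force: [0.1, 0.6, -1.4]
width: 59.8
gripper_force: 15.0
p [606.9  85.1 227.1] yaw -169.3 d cm [ 0.04  0.04 19.01] rows@4 4.753408133637432 twist 0.2 q6-> -94.9
227.02788601993058
```

View pics/w6.png

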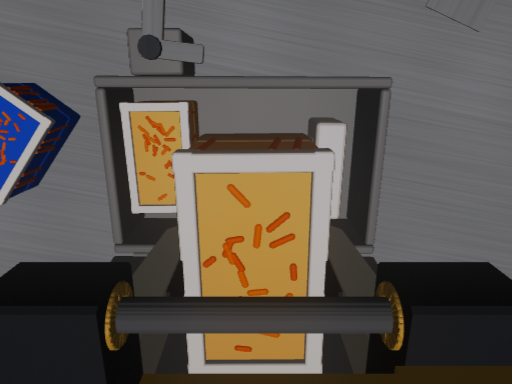

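The wrist view shows the held tub upright and aligned with the case. The packed tub (158,155) and brick (330,165) are on either side of it. I'll descend in stages.

```bash
python3 -m crank '[0,0,2,0,0,0,3,0,0,0,3,0,0,0,3,0,0,0,2,0,0,0,1.5,0,0,0,1,0,0,0,0.5,0,0,0,0,0,0,0,0,0]'
python3 -c "
from h import *
go(606.5,85.4,37,190.5)"
```

```text
t: 20.35
eef_pos: [607.3, 85.2, 67.8]
eef_rot: [-3.142, 0.001, -2.958]
wrist_force: [0.2, -0.2, -0.8]
width: 60.4
gripper_force: 15.0
p [607.3  85.2  67.8] yaw -169.5 d cm [0.08 0.03 3.08] rows@4 0.7698245556591798 twist 0.0 q6-> -94.9
```

```bash
python3 -m crank '[0,0,0.8,0,0,0,0.7,0,0,0,0.5,0,0,0,0.4,0,0,0,0.3,0,0,0,0.1,0,0,0,0,0,0,0,0,0]'
python3 -m crank '[0,0,0.1,0,0,0,0.05,0,0,0,0,0,0,0,0,0]'
```

```text
t: 21.15
eef_pos: [606.9, 85.2, 39.0]
eef_rot: [-3.142, 0.0, -2.958]
wrist_force: [0.2, 0.1, -2.4]
width: 59.8
gripper_force: 15.0
t: 21.55
eef_pos: [606.9, 85.1, 37.4]
eef_rot: [-3.142, 0.0, -2.958]
wrist_force: [0.8, 0.9, -2.0]
width: 60.1
gripper_force: 15.0
```

```bash
python3 -m crank '[0,0,0.05,0,0,0,0.03,0,0,0,0,0,0,0,0,0]'
```

```text
t: 21.95
eef_pos: [606.9, 85.2, 37.1]
eef_rot: [-3.142, 0.0, -2.958]
wrist_force: [-2.9, -0.3, 5.6]
width: 60.2
gripper_force: 15.0
```

Contact with the floor. I'll open to about 70 mm and rise.

```bash
python3 -m crank '[0,0,0,0,0,0,0,0,0,0,0,0,0,0,0,0,0,0,0,0]' 64
python3 -m crank '[0,0,-0.5,0,0,0,-1.5,0,0,0,-3,0,0,0,-4,0,0,0,-4,0,0,0,-4,0,0,0,-3,0,0,0,-1,0,0,0,0,0]'
python3 -m crank '[2,0,0,0,3.5,0,0,0,3.5,0,0,0,3.5,0,0,0,3.5,0,0,0,2,0,0,0,0,0,0,0,0,0,0,0]'
python3 - <<'E'
from h import *
P,d=read_camera("top");W=cloud(d,camera_params("top"));z=W[...,2]
X=(W-[608,77.5,0])@np.array([[.983,-.182,0],[.182,.983,0],[0,0,1]])
I=(d>0)&(abs(X[...,0])<74)&(abs(X[...,1])<119)
for nm,k in(("tub",abs(z-75)<5),("brick",abs(z-65)<4)):
    n,l,s,_=cv2.connectedComponentsWithStats((I&k).astype(np.uint8))
    for i in range(1,n):
        if s[i,4]>60:r=cv2.minAreaRect(X[l==i][:,:2].astype(np.float32));print(nm,s[i,4],r,np.median(z[l==i]))
q,_=read_camera("scene")
cv2.imwrite("pics/f.png",np.hstack([cv2.resize(P[110:250,180:320,::-1],(400,400)),cv2.resize(q[100:300,160:360,::-1],(400,400))]))
E
```

```text
t: 22.45
eef_pos: [606.8, 85.1, 36.5]
eef_rot: [-3.142, -0.0, -2.958]
wrist_force: [0.4, -0.1, -0.9]
width: 69.7
gripper_force: 0.0
t: 23.35
eef_pos: [607.2, 85.2, 248.5]
eef_rot: [-3.141, 0.003, -2.958]
wrist_force: [-0.4, -0.3, -1.0]
width: 69.9
gripper_force: 0.0
t: 24.15
eef_pos: [429.8, 52.3, 245.6]
eef_rot: [3.141, -0.001, -2.958]
wrist_force: [0.2, -0.2, 0.0]
width: 69.6
gripper_force: 0.0
tub 146 ((25.718238830566406, -80.84991455078125), (38.97427749633789, 61.93735885620117), 0.6011898517608643) 73.32015898759394
tub 148 ((36.73365020751953, 9.89240837097168), (33.77247619628906, 61.72356414794922), 1.5026835203170776) 73.17429553889332
```

View pics/f.png

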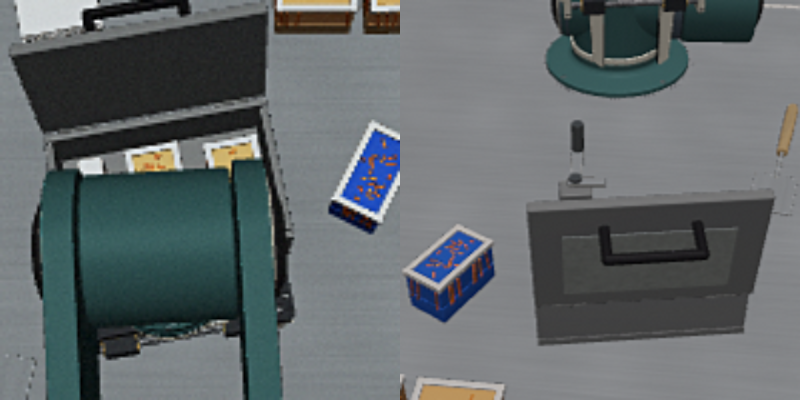

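The top half shows both tubs level (z 73 each) and squared, with the brick in place. The scene half shows the lid upright or further back and the latch clear, and the arm touches nothing. Handing in.

```bash
python3 -c "
from rig import *
print(close_job())"
```

```text
the job is handed in; nothing more can be done
None
```

The job is handed in after about 24 s: the latch is swung clear at about 1.49 rad, the lid leans back at about 1.7 rad, and the sealed tub stands flat between the packed tub and the cool brick; the judge gave no result back.

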